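# Set up a drilling fixture: register the blank, fit the template

## Task

Get the drilling fixture ready: first push the wooden blank on its plywood base squarely up against both the back fence and the side stop. Then lower the dark metal drill template by its hub over the shaft and the pin together, drilling nose over the blank, until it sits fully home on both shoulders, and let go. The blank must stay tight against its stops, and the tape, glue bottle and cup stay where they are.

Things in the scene. Friction and masses are not known exactly. Their poses are not given: they have to be found in the camera images.
- fixture: Drilling fixture fixed to the bench: plywood base 18 mm thick, x -100 to +90, y -140 to +120 mm about its origin, which is at bench level (z up). On its -y half stand a thick steel shaft and a thin steel pin, each on a round shoulder; on its +y half is the bed (the base's top) for the blank, with two dark steel stops 21 mm high: back fence (far side) and side stop (shaft side).
- shaft_seat (a point): Centre of the top face of the shaft's shoulder (shoulder 50 mm across), 48 mm above the bench, at x 0, y -45 mm of the fixture; axes as the fixture's. The shaft, 24 mm thick, rises from here to 94 mm above the bench; its top 10 mm taper to 12 mm. The seated template's origin lies at this point.
- pin_seat (a point): Centre of the top face of the pin's shoulder (26 mm across), 48 mm above the bench, at x 0, y -105 mm of the fixture. The pin, 12 mm thick, rises from here to 80 mm above the bench; its top 8 mm taper to 5 mm. The template's pin hole comes to lie here.
- blank_home (a point): Where the centre of the blank's underside lies when it touches both stops: on the bed, 18 mm above the bench, at x +10, y +32 mm of the fixture, axes as the fixture's. The back fence's face is at fixture x +65 mm, looking to -x (y +4 to +116 mm); the side stop's face at y 0, looking to +y (x -40 to +44 mm).
- blank: Loose pale hardwood blank, 110 mm (its x) x 64 mm (its y) x 26 mm thick, about 0.13 kg, with pencilled lines on top. Origin at the centre of its underside. It starts on the fixture's bed, 12 to 34 mm short of blank_home in x and beyond it in y, turned up to 13 degrees; its x runs roughly along the fixture's x.
- template: Loose flat dark grey metal plate at the left, 0.4 kg, 10 mm thick; y -80 to +108 mm, 70 mm wide (x), from y +60 on a nose 46 mm wide with two 8 mm drill holes. Square hub 44 x 44 mm (sides along x, y), top 40 mm above the underside: grip here. Bore 27 mm through both. Origin: bore axis at the underside, z up. Seated: axes parallel to the fixture's, nose to its +y, 4 mm above the blank.
- template_pin_hole (a point): Centre of the template's 15 mm pin hole at its underside, 60 mm from the bore towards the template's -y end.
- tape_roll_4: Bystander: wide roll of cream masking tape, 100 mm across, 48 mm high, lying behind the work; origin at the centre of its underside.
- glue_bottle: Bystander: white glue bottle with a dark nozzle, 56 mm thick, 127 mm high, to the right of the fixture; origin at the centre of its underside.
- yellow_cup: Bystander: yellow plastic cup, 76 x 84 x 46 mm, at the left; origin at the centre of its underside.

How it is judged:
On the way, in this order (a step that is already met when the one before it is completed fails the run):
1. the blank lies against the back fence and the side stop (horizontal distance between blank and blank_home below 0.003 m and z of blank in the frame of blank_home below 0.002 m and angle between blank's own z axis and vertical below 0.03 rad and angle between the x axis of blank and the x axis of fixture, either way round below 0.035 rad), for 0.2 s.
2. the template sits home on shaft and pin with the blank still registered (all of step 1 and horizontal distance between template and shaft_seat below 0.003 m and horizontal distance between template_pin_hole and pin_seat below 0.004 m and z of template in the frame of shaft_seat between -0.0025 and 0.0025 m and angle between template's own z axis and vertical below 0.03 rad), for 0.2 s.
At the end, for the whole second after the job is handed in: Blank flat on the bed, within 3 mm of its place against both stops and square within 2 degrees; template on its shoulders (height within 2.5 mm, tilt under 0.03 rad), bore within 3 mm of the shaft's axis, pin hole within 4 mm of the pin's; both at rest (all of step 2 and linear speed of each of blank, template below 0.02 m/s); the robot touches nothing.
It fails at once if the roll of masking tape is moved by more than 30 mm or tipped (distance of tape_roll_4 from where it was at the start of the episode above 0.03 m or angle between tape_roll_4's own z axis and vertical above 0.3 rad).
It fails at once if the glue bottle is moved by more than 30 mm or tipped (distance of glue_bottle from where it was at the start of the episode above 0.03 m or angle between glue_bottle's own z axis and vertical above 0.3 rad).
It fails at once if the yellow cup is moved by more than 30 mm or tipped (distance of yellow_cup from where it was at the start of the episode above 0.03 m or angle between yellow_cup's own z axis and vertical above 0.3 rad).
It also fails if it takes over 72 s, if anything falls off the work surface, if the arm or the gripper's body presses on something with over 40 N, if the wrist force passes 120 N, or if a joint passes its speed limit or range.

## Robot

A 6-joint arm with a two-finger parallel gripper is mounted at the origin on a cart in front of the work surface, level with it; the furniture and walls round the work are solid. World frame = base frame: x ahead of the robot, y to its left, z up, the work surface at z = 0. Lengths are in m, angles in rad, forces in N, time in s.
With the tool pointing down it reaches from about 0.3 to 0.775 m from the base axis. Payload 14.6 kg.
Tool frame: the origin (TCP) lies midway between the tips of the shut fingers; the grasp point (between the pads) lies 19 mm behind it (ctrl.tcp_to_grasp is the z of the grasp point in the tool frame, in m); z points along the fingers, y is the line along which they close (so a half turn about z gives the same grasp; the last joint's range is limited). The gripper opens to 94 mm and grips with 3 to 60 N. Pads are 16 mm wide; open, the fingers measure 119 mm over their backs; the gripper's body (75 mm by 177 mm) begins 78 mm behind the grasp point.
Start: joints at [-1.27, 0.3, 1.521, -0, 1.321, -0.067], TCP at [0.198, -0.513, 0.205] pointing down, gripper open.
Joint ranges: [-3.03, 3.03], [-0.79, 2.21], [0.23, 2.52], [-1.04, 4.18], [0, 3.07], [-2.55, 2.55]. Speed limits (rad/s): [2.22, 2.22, 2.57, 3.14, 3.14, 3.14].

## Interface

Orientations are given as [roll, pitch, yaw] about the fixed x, y, z axes, in that order (R = Rz(yaw) Ry(pitch) Rx(roll)).
In Python, from station import monitor, camera, ctrl gives the robot as it stands.
- The arm moves only by the tool apply_moves, never from a script. Its argument "plan" is one flat list of numbers, 4 for each row, row after row: the shift along the tool's x, y, z in mm, then the turn about the tool's z in rad. In form: [dx, dy, dz, spin, dx, dy, dz, spin, ...]. A call has 1 to 20 rows; each row shifts and turns the commanded pose from where the row before left it, along the tool's axes as they then stand; what a row does not reach is not made up. A row lasts 1/10 s, in which the tool goes at most 50 mm and 8.59 degrees, less where a joint would pass 70% of its speed; a pose out of reach is approached as far as the arm can. A call is refused whole if a number of a shift passes 50 or a number of a turn 0.15, either way. A call with a gripper value outside its range is refused whole. "hand" is the gripper command: -1 is shut, 1 is fully open, values between are in proportion, set as the call begins (left out, the last holds). The fingers move at their own pace and stop on an object; "squeeze" is the grip in N (left out, the last holds). Time passes only in rows, so rows that do not move let the fingers close. It gives the time, the measured TCP pose, the force, the opening and the grip force at its end, in the units of the state.
- monitor.get_obs(): the state, without advancing time (a new reading comes with each control period).
- camera(name): name is "side" or "top" or "wrist"; returns a dict with "image" (480x640x3 uint8, red, green, blue), "range_z" (480x640 float32, m along the optical axis (not along the pixel's ray), 0 where there is no reading), "mtx" (3x3 intrinsics, pixels), "distortion" ([k1, k2, p1, p2, k3] as OpenCV has them; the pictures are not rectified), "rvec" (rotation vector, rad) and "tvec" (3), from world to camera coordinates, as OpenCV has them. Camera axes: x right, y down, z forward; pixel columns grow to the right and rows downward; lengths in m; the calibration is good to about 2 mm. A picture is of the moment at which its call begins.
- ctrl.hand_in(): hands the job in; it is judged then, once.
The state is a dict: "time_s": time; "qpos": joint angles; "joint_vel": joint speeds; "tau": joint torques, N m; "ee_pos": TCP position; "eef_rot": TCP orientation; "force": force on the tool from outside, world axes, zero at the start; "moment": the same for the moment, N m; "grip_width": finger opening in m; "grip_force": force on a finger pad.
Only numpy, scipy, OpenCV 4.12 (cv2) and the standard library are available. Lean on these libraries where they do the work, as an engineer would, in place of code of your own. Each camera call takes 0.05 s, during which the arm holds its last target. There are 200 camera calls.

## Working session

There is one attempt and no reset: what is moved stays moved. The work goes in short steps, Python scripts to look and compute and a tool call to move; the robot and the scene stay as the last step left them, time stands still between calls to the robot, and variables do not carry over. Pictures are saved under pics/ and viewed, at most 10 in all, crops included, and the job is handed in when it is done.

Besides the shell and the picture viewer there is one more tool, called after "Request:" by a JSON object that holds its "name" and its "arguments", one argument or row to a line. apply_moves: Moves the arm, as the interface text tells. Its arguments: {"type":"object","properties":{"plan":{"type":"array","items":{"type":"number"}},"hand":{"type":"number"},"squeeze":{"type":"number"}},"required":["plan"]}

```bash
mkdir -p pics; python3 - <<'E'
from station import monitor,camera,ctrl
import cv2,numpy as np
o=monitor.get_obs();print({k:np.round(v,3) for k,v in o.items()},ctrl.tcp_to_grasp)
for n in("top","side"):
    c=camera(n);cv2.imwrite(f"pics/{n}0.png",c["image"][:,:,::-1]);np.savez(f"{n}0.npz",**c);print(n,c["mtx"].round(1).tolist(),c["distortion"],(-cv2.Rodrigues(c["rvec"])[0].T@c["tvec"].ravel()).round(3))
E
```

```text
{'time_s': np.float64(0.0), 'qpos': array([-1.27 ,  0.301,  1.522,  0.   ,  1.321, -0.067]), 'joint_vel': array([ 0.   , -0.   ,  0.002,  0.   , -0.   , -0.002]), 'tau': array([-1.0000e-03, -5.3181e+01, -3.5274e+01,  7.1000e-02,  2.4000e-02,
       -0.0000e+00]), 'ee_pos': array([ 0.198, -0.513,  0.205]), 'eef_rot': array([-3.14 , -0.   ,  0.368]), 'force': array([ 0.301, -0.01 , -0.006]), 'moment': array([-0.032, -0.013,  0.019]), 'grip_force': np.float64(0.0), 'grip_width': np.float64(0.094)} -0.0188
top [[554.3, 0.0, 317.3], [0.0, 554.3, 244.0], [0.0, 0.0, 1.0]] [-0.02910364  0.          0.          0.          0.        ] [0.404 0.101 1.436]
side [[497.4, 0.0, 317.7], [0.0, 497.4, 234.0], [0.0, 0.0, 1.0]] [-0.082526  0.        0.        0.        0.      ] [-0.005  1.243  1.037]
```

View pics/top0.png

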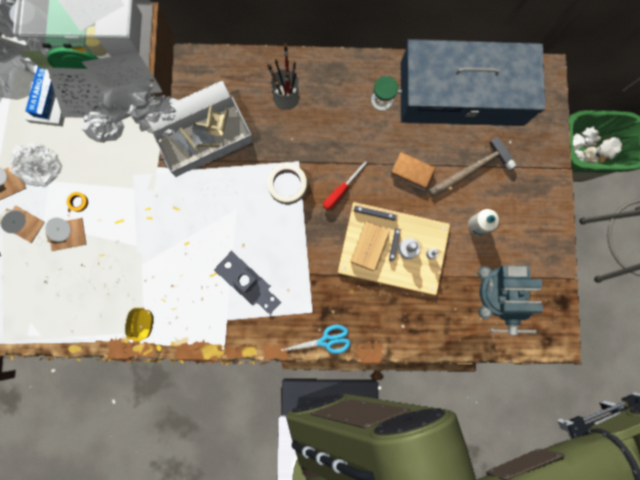

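View pics/side0.png

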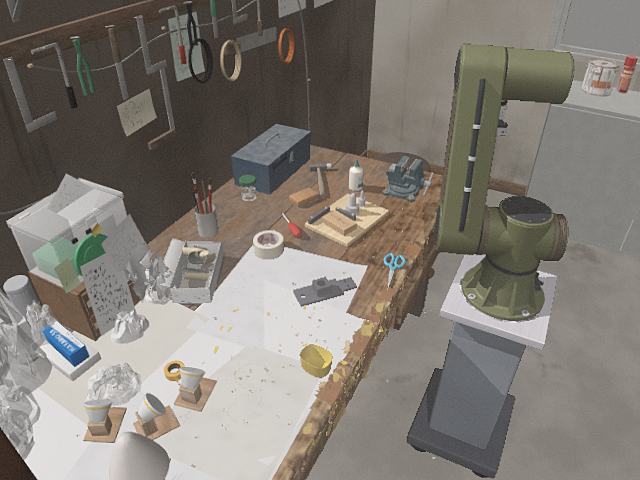

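The top view shows the fixture at about (395,250), with the blank at (370,246), shaft at (410,248) and pin at (433,253). The template is at about (248,281), tape (287,184), glue (485,222) and cup (139,324). The side view agrees. I'll zoom in and measure.

```bash
cat >h.py <<'E'
import numpy as np,cv2
def ray(c,px,z):
    px=np.array(px,float).reshape(-1,1,2)
    n=cv2.undistortPoints(px,c["mtx"],c["distortion"])[:,0]
    R=cv2.Rodrigues(np.array(c["rvec"]))[0];C=-R.T@np.array(c["tvec"]).ravel()
    d=np.c_[n,np.ones(len(n))]@R
    return C+d*((z-C[2])/d[:,2])[:,None]
def depth_pts(c):
    v,u=np.nonzero(c["range_z"]>0);Z=c["range_z"][v,u]
    n=cv2.undistortPoints(np.c_[u,v].astype(float).reshape(-1,1,2),c["mtx"],c["distortion"])[:,0]
    R=cv2.Rodrigues(np.array(c["rvec"]))[0]
    return u,v,(np.c_[n,np.ones(len(n))]*Z[:,None]-np.array(c["tvec"]).ravel())@R
E
python3 - <<'E'
from h import *
c=dict(np.load("top0.npz"));im=c["image"][:,:,::-1]
a=cv2.resize(im[195:305,330:460],None,fx=5,fy=5,interpolation=2)[:550,:650]
cv2.imwrite("pics/fx.png",np.vstack([cv2.resize(im[195:305,330:460],None,fx=3,fy=3),cv2.resize(im[235:325,195:325],None,fx=3,fy=3)]))
hsv=cv2.cvtColor(im,cv2.COLOR_BGR2HSV);print(hsv[[213,262,246,285,230],[345+50,400,370,420,440]], hsv[[285,265,281],[255,235,246]])
print(ray(c,[[357,205],[449,224],[438,294],[340,275]],.018).round(3))
print(ray(c,[[245,281]],.04),ray(c,[[410,242]],.094))
E
```

```text
[[ 19  89 227]
 [ 24  70 251]
 [ 17 110 218]
 [ 19 106 187]
 [ 23  85 243]] [[109  31  66]
 [112  34 113]
 [100   3 242]]
[[ 0.694 -0.032  0.018]
 [ 0.648 -0.274  0.018]
 [ 0.466 -0.242  0.018]
 [ 0.51   0.01   0.018]]
[[0.4896248  0.25034335 0.04      ]] [[ 0.58856347 -0.15619506  0.094     ]]
```

View pics/fx.png

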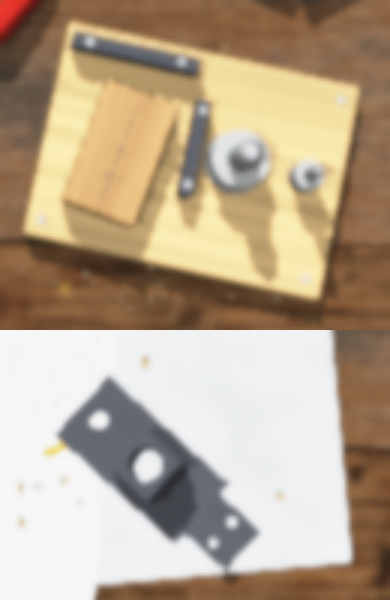

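The zoom shows the pin hole at top px (228,265), the bore at (244,280), and the nose with its two holes at (272,299) and (266,306). The back fence is along the top, with the side stop between blank and shaft. Next I move above the fixture for a close look.

Request:
{"name": "apply_moves", "arguments": {
  "plan": [0, 0, -50, 0, 0, 0, -50, 0, 0, 0, -50, 0, 20, -10, 0, 0, 40, -20, 0, 0, 40, -20, 0, 0, 40, -20, 0, 0, 40, -20, 0, 0, 40, -20, 0, 0, 40, -20, 0, 0, 40, -20, 0, 0, 40, -20, 0, 0, 40, -20, 0, 0, 40, -20, 0, 0, 40, -20, 0, 0, 20, -10, 0, 0]
}}

```text
time_s: 1.7
ee_pos: [0.5609, -0.114, 0.3547]
eef_rot: [-3.141, 0.001, 0.37]
force: [0.3, -0.7, 0.0]
grip_width: 0.094
grip_force: 0.0
```

Request:
{"name": "apply_moves", "arguments": {
  "plan": [0, 0, 0, -0.145, 0, 0, 0, -0.145, 0, 0, 0, -0.145, 0, 0, 0, -0.145, 0, 0, 0, -0.145, 0, 0, 0, -0.145, 0, 0, 0, -0.145, 0, 0, 0, 0, 0, 0, 0, 0],
  "hand": 0.2
}}

```text
time_s: 2.6
ee_pos: [0.5593, -0.1167, 0.3552]
eef_rot: [-3.141, -0.0, 1.378]
force: [0.7, 0.8, 0.2]
grip_width: 0.0565
grip_force: 0.0
```

```bash
python3 - <<'E'
from h import *
from station import monitor,camera
o=monitor.get_obs();print(o["ee_pos"],o["eef_rot"],o["qpos"].round(2))
c=camera("wrist");cv2.imwrite("pics/w1.png",c["image"][:,:,::-1]);np.savez("w1.npz",**c);R=cv2.Rodrigues(c["rvec"])[0];print((-R.T@c["tvec"].ravel()).round(3),R.round(2).tolist())
E
```

```text
[ 0.55933684 -0.11666823  0.35522459] [-3.14116017e+00 -5.44761564e-05  1.37842902e+00] [-0.27  0.29  1.19  0.    1.66 -0.08]
[ 0.576 -0.035  0.533] [[0.98, -0.19, -0.0], [-0.18, -0.94, 0.28], [-0.05, -0.28, -0.96]]
```

View pics/w1.png

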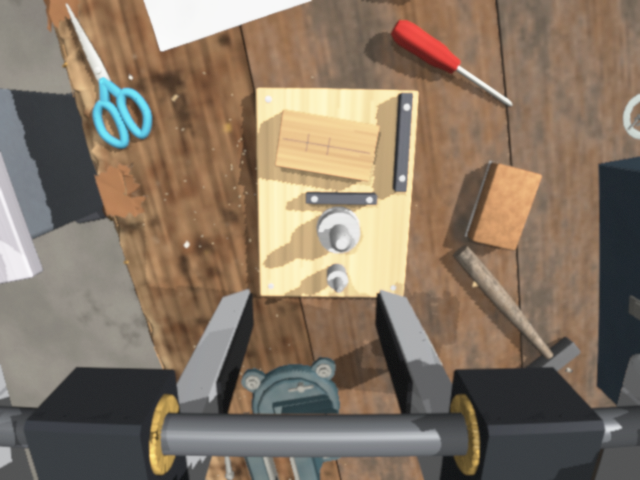

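The wrist view shows the base with corners near (257,88), (419,90), (405,297) and (260,297). The blank is at (327,145), turned slightly, the fence at (403,143), the side stop at (341,199), shaft at (341,236) and pin at (338,279).

```bash
cat >>h.py <<'E'
def fit_rect(p):
    p=p[:,:2].astype(np.float32);(cx,cy),(w,h),a=cv2.minAreaRect(p*1000);b=cv2.boxPoints(((cx,cy),(w,h),a))
    e=[b[1]-b[0],b[2]-b[1]];e=max(e,key=np.linalg.norm)
    return np.round([cx,cy],1),round(w,1),round(h,1),"long-axis deg",round(np.degrees(np.arctan2(e[1],e[0]))%180,2)
def outline(c,m,z):
    m=cv2.morphologyEx(m,cv2.MORPH_OPEN,np.ones((3,3)))
    k=max(cv2.findContours(m,cv2.RETR_EXTERNAL,cv2.CHAIN_APPROX_NONE)[0],key=cv2.contourArea)
    return k,ray(c,cv2.convexHull(k),z)
E
cat >fx.py <<'E'
from h import *
import sys
c=dict(np.load(sys.argv[1]));hsv=cv2.cvtColor(c["image"],cv2.COLOR_RGB2HSV)
u,v,P=depth_pts(c)
ok=(P[:,0]>.42)&(P[:,0]<.75)&(P[:,1]>-.32)&(P[:,1]<.06)
P=P[ok];u=u[ok];v=v[ok];S=hsv[v,u,1];V=hsv[v,u,2];H=hsv[v,u,0]
for lo,hi in((.014,.022),(.036,.0415),(.042,.046),(.046,.051),(.076,.083),(.090,.098)):
    q=(P[:,2]>lo)&(P[:,2]<hi)
    for name,s in(("wood",S>55),("grey",S<=55)):
        z=q&s
        if z.sum()>5: print(lo,name,z.sum(),P[z].mean(0).round(4),*(fit_rect(P[z])))
m=np.zeros(c["image"].shape[:2],np.uint8)
q=(P[:,2]>.014)&(P[:,2]<.12);m[v[q],u[q]]=255
k,p=outline(c,m,.018);print("base",fit_rect(p))
m[:]=0;q=(P[:,2]>.042)&(P[:,2]<.0475)&(S>55);m[v[q],u[q]]=255
k,p=outline(c,m,.044);print("blank",fit_rect(p))
E
python3 fx.py w1.npz; echo; python3 fx.py top0.npz
```

```text
0.014 wood 21180 [ 0.5838 -0.1304  0.0169] [ 611.6 -107. ] 331.6 286.6 long-axis deg 88.22
0.014 grey 1562 [ 0.5962 -0.1329  0.0168] [ 635.6 -141.5] 255.2 276.5 long-axis deg 168.46
0.036 wood 564 [ 0.5913 -0.0684  0.0406] [601.9 -71.9] 127.2 154.6 long-axis deg 168.77
0.036 grey 1848 [ 0.6385 -0.0986  0.0379] [ 615.8 -115.5] 229.8 93.9 long-axis deg 45.4
0.042 wood 4330 [ 0.5847 -0.0635  0.0431] [ 559.8 -127.1] 200.2 109.2 long-axis deg 68.94
0.042 grey 213 [ 0.5763 -0.1743  0.0451] [ 575.2 -187.8] 93.8 48.7 long-axis deg 78.03
0.046 wood 14 [ 0.5744 -0.168   0.0471] [ 586.4 -142. ] 192.7 48.0 long-axis deg 75.14
0.046 grey 892 [ 0.5774 -0.1736  0.0472] [ 576.6 -188.4] 94.1 48.7 long-axis deg 82.11
0.076 grey 75 [ 0.5746 -0.1845  0.0796] [ 575.2 -191. ] 74.2 23.0 long-axis deg 81.18
0.09 grey 143 [ 0.5794 -0.1654  0.0924] [ 579.3 -165.5] 13.9 15.0 long-axis deg 119.82
base (array([ 582.7, -130.6]), 258.3, 188.8, 'long-axis deg', np.float32(78.3))
blank (array([571.4, -35.9]), 22.9, 63.0, 'long-axis deg', np.float32(165.76))

0.014 wood 3991 [ 0.5816 -0.1374  0.0173] [ 610.5 -108.3] 
[... 274 characters left out ...]
.9 long-axis deg 44.73
0.042 wood 481 [ 0.5846 -0.0642  0.0438] [ 559.4 -126.8] 200.9 108.7 long-axis deg 69.08
0.042 grey 131 [ 0.5856 -0.1624  0.0439] [ 601.6 -121. ] 228.8 90.2 long-axis deg 54.59
0.046 wood 144 [ 0.5818 -0.0653  0.0473] [ 558.9 -126.6] 196.8 107.8 long-axis deg 69.5
0.046 grey 118 [ 0.5756 -0.1763  0.048 ] [ 579.8 -187.8] 45.9 92.2 long-axis deg 91.1
0.076 grey 24 [ 0.5749 -0.1733  0.0801] [ 573.9 -190. ] 74.2 21.4 long-axis deg 78.74
0.09 grey 30 [ 0.5783 -0.1645  0.0927] [ 578.6 -164.7] 12.3 17.7 long-axis deg 136.66
base (array([595.4, -63.3]), 123.0, 189.0, 'long-axis deg', np.float32(167.92))
blank (array([582.8, -33.1]), 5.2, 5.1, 'long-axis deg', np.float32(0.32))
```

Request:
{"name": "apply_moves", "arguments": {
  "plan": [0, 0, 0, 0.012, 37, 4.5, 0, 0, 37, 4.5, 0, 0, 37, 4.5, 0, 0, 0, 0, 50, 0, 0, 0, 50, 0, 0, 0, 50, 0, 0, 0, 50, 0, 0, 0, 50, 0, 0, 0, 40, 0, 0, 0, 20, 0, 0, 0, 0, 0, 0, 0, 0, 0]
}}

```text
time_s: 3.95
ee_pos: [0.5951, -0.0106, 0.0464]
eef_rot: [3.141, -0.0, 1.37]
force: [0.7, -0.5, 0.2]
grip_width: 0.0565
grip_force: 0.0
```

```bash
cat >>h.py <<'E'
FX0=np.array([.5896,-.1218]);FYAW=-.2042
def infix(xy):
    c,s=np.cos(FYAW),np.sin(FYAW);return (np.atleast_2d(xy)[:,:2]-FX0)@np.array([[c,-s],[s,c]])
E
python3 - <<'E'
from h import *
from station import monitor
o=monitor.get_obs();print(infix(o["ee_pos"])*1000,o["ee_pos"],o["eef_rot"],o["qpos"].round(2))
E
```

```text
[[-17.1594601  110.03494523]] [ 0.59511036 -0.01057153  0.04635183] [ 3.14082452e+00 -1.29736764e-04  1.36950683e+00] [-0.08  0.57  1.53  0.    1.04  0.12]
```

Request:
{"name": "apply_moves", "arguments": {
  "plan": [0, 0, 11, 0, 0, 0, 10, 0, -4, 0, 0, 0, -4, 0, 0, 0, -4, 0, 0, 0, -4, 0, 0, 0, -4, 0, 0, 0, -4, 0, 0, 0, -4, 0, 0, 0, -4, 0, 0, 0, -2, 0, 0, 0, -1, 0, 0, 0, -1, 0, 0, 0, 0, 0, 0, 0]
}}

```text
time_s: 5.35
ee_pos: [0.5875, -0.0459, 0.0244]
eef_rot: [-3.142, 0.0, 1.371]
force: [0.3, 0.3, 0.2]
grip_width: 0.0567
grip_force: 0.0
```

Request:
{"name": "apply_moves", "arguments": {
  "plan": [-1, 0, 0, 0, -1, 0, 0, 0, 0, 0, 0, 0]
}}

```text
time_s: 5.65
ee_pos: [0.5874, -0.0465, 0.0246]
eef_rot: [3.141, -0.002, 1.371]
force: [2.3, 9.8, 1.3]
grip_width: 0.0564
grip_force: 5.2
```

Request:
{"name": "apply_moves", "arguments": {
  "plan": [5, 0, 0, 0, 10, 0, 0, 0, 0, 0, -50, 0, 0, 0, -50, 0, -28, -39, 0, 0, -28, -39, 0, 0, 0, 0, 0, 0.143, 0, 0, 0, 0.143, 0, 0, 0, 0.143, 0, 0, 0, 0.143, 0, 0, 0, 0.143, 0, 0, 0, 0.143, 0, 0, 0, 0.143, 0, 0, 0, 0.143, 0, 0, 0, 0.143, 0, 0, 0, 0.143, 0, 0, 0, 0.143, 0, 0, 0, 0, 0, 0, 0, 0],
  "hand": -0.57
}}

```text
time_s: 7.55
ee_pos: [0.5025, -0.0723, 0.1244]
eef_rot: [3.141, 0.0, -0.198]
force: [-0.5, 0.8, -0.4]
grip_width: 0.0201
grip_force: 0.0
```

```bash
python3 - <<'E'
from h import *
from station import monitor,camera
o=monitor.get_obs();print(infix(o["ee_pos"])*1000,o["ee_pos"],o["eef_rot"],o["qpos"].round(2))
c=camera("wrist");cv2.imwrite("pics/w2.png",c["image"][:,:,::-1]);np.savez("w2.npz",**c)
E
```

```text
[[-95.29679333  30.86641749]] [ 0.50254235 -0.07225023  0.12444946] [ 3.14149235e+00  3.01739669e-05 -1.97629070e-01] [-0.21  0.29  1.73 -0.    1.12  1.55]
```

View pics/w2.png

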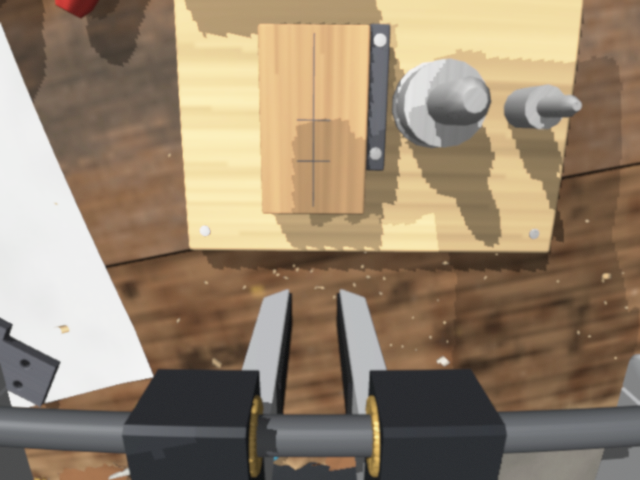

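The blank is square against the side stop, with its right edge touching it at px x≈367. Its near edge is at row 213 and the fingers are centred on it. Next I push it to the back fence.

Request:
{"name": "apply_moves", "arguments": {
  "plan": [0, 0, 50, 0.006, 0, 0, 49, 0, 0, 0, 0, 0, 4, 0, 0, 0, 4, 0, 0, 0, 4, 0, 0, 0, 4, 0, 0, 0, 4, 0, 0, 0, 4, 0, 0, 0, 4, 0, 0, 0, 4, 0, 0, 0, 3, 0, 0, 0, 2, 0, 0, 0, 0, 0, 0, 0]
}}

```text
time_s: 9.0
ee_pos: [0.5389, -0.0802, 0.0254]
eef_rot: [-3.142, -0.0, -0.208]
force: [0.2, 0.4, 0.1]
grip_width: 0.0198
grip_force: 0.0
```

Request:
{"name": "apply_moves", "arguments": {
  "plan": [1, 0, 0, 0, 1, 0, 0, 0, 1, 0, 0, 0, 0, 0, 0, 0]
}}

```text
time_s: 9.4
ee_pos: [0.5415, -0.0808, 0.0254]
eef_rot: [-3.142, 0.0, -0.208]
force: [-1.5, -0.0, 0.4]
grip_width: 0.02
grip_force: 0.8
```

Request:
{"name": "apply_moves", "arguments": {
  "plan": [1, 0, 0, 0, 1, 0, 0, 0, 0, 0, 0, 0]
}}

```text
time_s: 9.7
ee_pos: [0.5416, -0.0808, 0.0254]
eef_rot: [3.141, 0.005, -0.208]
force: [-17.4, 2.0, 12.8]
grip_width: 0.0204
grip_force: 8.6
```

Request:
{"name": "apply_moves", "arguments": {
  "plan": [-5, 0, 0, 0, -10, 0, 0, 0, 0, 0, -50, 0, 0, 0, -50, 0, 40, -28, 0, -0.143, 0, 0, 0, -0.143, 0, 0, 0, -0.143, 0, 0, 0, -0.143, 0, 0, 0, -0.143, 0, 0, 0, -0.143, 0, 0, 0, -0.143, 0, 0, 0, -0.143, 0, 0, 0, -0.143, 0, 0, 0, -0.143, 0, 0, 0, -0.143, 0, 0, 0, 0, 0, 0, 0, 0],
  "hand": 0.1
}}

```text
time_s: 11.4
ee_pos: [0.5737, -0.0589, 0.1254]
eef_rot: [3.141, -0.0, 1.36]
force: [0.3, -0.0, -0.3]
grip_width: 0.0515
grip_force: 0.0
```

```bash
python3 - <<'E'
from h import *
from station import monitor,camera
o=monitor.get_obs();print(infix(o["ee_pos"])*1000,o["ee_pos"],o["eef_rot"],o["qpos"].round(2))
E
```

```text
[[-28.36469866  58.36973975]] [ 0.57366106 -0.05889108  0.12542391] [ 3.14139592e+00 -4.40550644e-05  1.36049396e+00] [-0.17  0.43  1.53  0.    1.18  0.04]
```

Move to fixture (10, 95), descend, and nudge the blank against the side stop.

Request:
{"name": "apply_moves", "arguments": {
  "plan": [37, 38, 0, -0.006, 0, 0, 50, 0, 0, 0, 50, 0, 0, 0, 0, 0, -4, 0, 0, 0, -4, 0, 0, 0, -4, 0, 0, 0, -4, 0, 0, 0, -3, 0, 0, 0, -1, 0, 0, 0, -1, 0, 0, 0, -1, 0, 0, 0, -1, 0, 0, 0, 0, 0, 0, 0]
}}

```text
time_s: 12.8
ee_pos: [0.6122, -0.0518, 0.0259]
eef_rot: [3.141, -0.004, 1.37]
force: [3.7, 19.7, 2.9]
grip_width: 0.0516
grip_force: 10.4
```

Request:
{"name": "apply_moves", "arguments": {
  "plan": [5, 0, 0, 0, 10, 0, 0, 0, 0, 0, -50, 0, 0, 0, -50, 0, 0, 0, -50, 0, 0, 0, -50, 0, 0, 0, -50, 0, -40, -10, 0, 0, -45, 0, 0, 0, -20, 0, 0, 0, 0, 0, 0, 0, 0, 0, 0, 0]
}}

```text
time_s: 14.0
ee_pos: [0.5839, -0.1406, 0.2754]
eef_rot: [-3.141, 0.0, 1.37]
force: [0.5, -0.2, -0.3]
grip_width: 0.0517
grip_force: 0.0
```

```bash
python3 - <<'E'
from h import *
from station import monitor,camera
o=monitor.get_obs();print(infix(o["ee_pos"])*1000,o["ee_pos"],o["eef_rot"],o["qpos"].round(2))
c=camera("wrist");cv2.imwrite("pics/w3.png",c["image"][:,:,::-1]);np.savez("w3.npz",**c)
E
python3 fx.py w3.npz
```

```text
[[ -1.81863155 -19.57330592]] [ 0.58385    -0.14059785  0.27540618] [-3.14143963e+00  8.79064083e-07  1.37016541e+00] [-0.3   0.38  1.26 -0.    1.51 -0.1 ]
0.014 wood 29878 [ 0.5795 -0.1198  0.0168] [ 608.1 -115.8] 283.5 309.4 long-axis deg 90.02
0.014 grey 1850 [ 0.609  -0.1141  0.0168] [ 635.2 -142.1] 252.6 286.2 long-axis deg 165.89
0.036 wood 634 [ 0.6137 -0.093   0.0403] [ 607.6 -119. ] 217.2 124.2 long-axis deg 78.25
0.036 grey 2554 [ 0.64   -0.0975  0.0379] [ 616.3 -115.4] 230.0 96.7 long-axis deg 47.45
0.042 wood 6375 [ 0.6062 -0.0924  0.043 ] [ 595.6 -143. ] 165.4 109.5 long-axis deg 78.56
0.042 grey 256 [ 0.5775 -0.1738  0.0452] [ 575.3 -187.3] 92.6 46.7 long-axis deg 78.24
0.046 wood 14 [ 0.5564 -0.2007  0.0472] [ 557.2 -199.1] 67.8 5.0 long-axis deg 89.58
0.046 grey 1302 [ 0.5781 -0.1737  0.0471] [ 571.8 -186.6] 93.8 48.9 long-axis deg 69.43
0.076 grey 102 [ 0.5756 -0.1849  0.0793] [ 577.9 -191.4] 74.5 22.7 long-axis deg 85.36
0.09 grey 214 [ 0.5796 -0.1653  0.0924] [ 579.5 -165.7] 15.0 14.7 long-axis deg 17.34
base (array([ 582.6, -130.3]), 258.1, 188.9, 'long-axis deg', np.float32(78.19))
blank (array([ 641., -108.]), 51.6, 34.8, 'long-axis deg', np.float32(48.71))
```

View pics/w3.png

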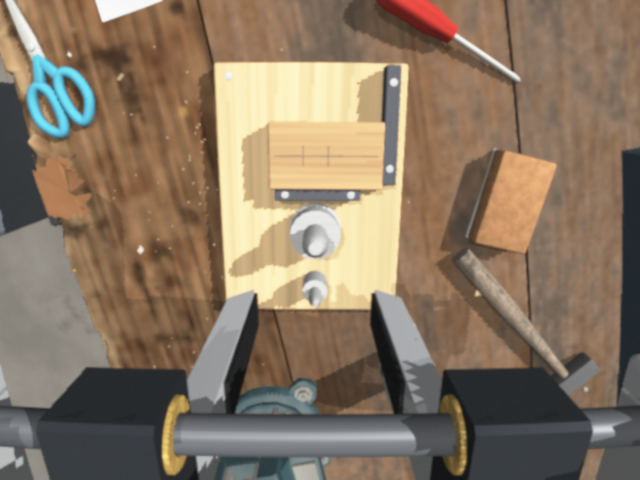

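The blank sits in the corner, tight to both stops. Its measured centre is (0.6062, -0.0924), against a predicted (0.6059, -0.0925). On to the template.

Request:
{"name": "apply_moves", "arguments": {
  "plan": [40, -22, 0, 0, 40, -22, 0, 0, 40, -22, 0, 0, 40, -22, 0, 0, 40, -22, 0, 0, 40, -22, 0, 0, 40, -22, 0, 0, 40, -22, 0, 0, 40, -22, 0, 0, 40, -22, 0, 0, 0, 0, 0, -0.131, 0, 0, 0, -0.131, 0, 0, 0, -0.131, 0, 0, 0, -0.131, 0, 0, 0, -0.131, 0, 0, 0, -0.131, 0, 0, 0, -0.131, 0, 0, 0, 0, 0, 0, 0, 0],
  "hand": 1
}}

```text
time_s: 15.95
ee_pos: [0.4472, 0.2955, 0.2755]
eef_rot: [3.142, -0.0, 2.285]
force: [0.6, 0.1, 1.1]
grip_width: 0.0939
grip_force: 0.0
```

```bash
python3 - <<'E'
from h import *
from station import monitor,camera
o=monitor.get_obs();print(o["ee_pos"],o["eef_rot"],o["qpos"].round(2))
c=camera("wrist");cv2.imwrite("pics/w4.png",c["image"][:,:,::-1]);np.savez("w4.npz",**c)
u,v,P=depth_pts(c)
V=cv2.cvtColor(c["image"],cv2.COLOR_RGB2HSV)[v,u,2]
near=np.hypot(P[:,0]-.49,P[:,1]-.25)<.13
for lo,hi in((.006,.014),(.036,.044)):
    q=near&(P[:,2]>lo)&(P[:,2]<hi)&(V<150);print(lo,q.sum(),P[q].mean(0),fit_rect(P[q]))
q=near&(P[:,2]>.006)&(P[:,2]<.05)&(V<150);m=np.zeros((480,640),np.uint8);m[v[q],u[q]]=255
k,p=outline(c,m,.01);print("plate",fit_rect(p))
cs,hh=cv2.findContours(m,cv2.RETR_CCOMP,cv2.CHAIN_APPROX_NONE)
for i,x in enumerate(cs):
    if hh[0][i][3]>=0 and cv2.contourArea(x)>15:
        a=cv2.minEnclosingCircle(x)[0];print("hole",np.round(a,1),cv2.contourArea(x),ray(c,[a],.01).round(4),ray(c,[a],.04).round(4))
E
```

```text
[0.44720251 0.29552165 0.27545064] [ 3.14159027e+00 -2.79922644e-05  2.28496741e+00] [ 0.52  0.22  1.45  0.    1.46 -0.2 ]
0.006 7315 [0.48495953 0.2496049  0.00891042] (array([483.4, 243.5]), 188.0, 71.0, 'long-axis deg', np.float32(49.34))
0.036 1267 [0.49185882 0.25425476 0.03883402] (array([492.4, 253.8]), 44.0, 45.1, 'long-axis deg', np.float32(139.13))
plate (array([483.1, 244. ]), 187.1, 70.7, 'long-axis deg', np.float32(49.27))
hole [248. 277.] 40.5 [[0.4471 0.1837 0.01  ]] [[0.4435 0.1955 0.04  ]]
hole [320. 260.] 271.0 [[0.4946 0.2513 0.01  ]] [[0.4878 0.2586 0.04  ]]
hole [243.9 256.7] 45.5 [[0.429  0.1994 0.01  ]] [[0.4266 0.2102 0.04  ]]
hole [374.1 248.5] 152.0 [[0.5306 0.3    0.01  ]] [[0.5213 0.3039 0.04  ]]
```

View pics/w4.png

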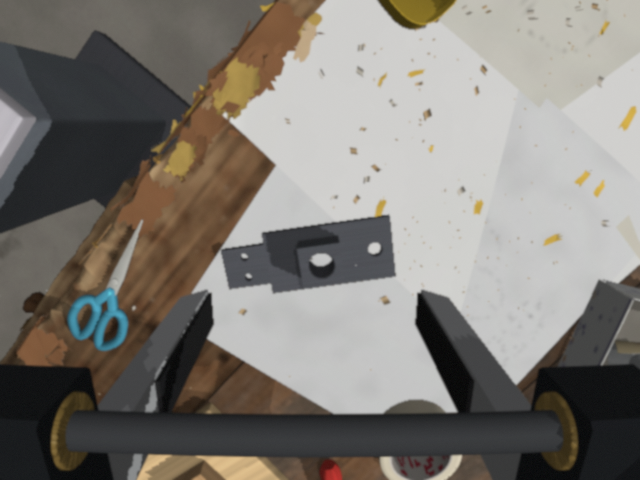

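The template's plate, hub (320,262), pin hole (374,248) and nose holes (246,267) are clear. The bore is at (0.4923, 0.2542) and the template yaw is 2.431. Now the grasp.

Request:
{"name": "apply_moves", "arguments": {
  "plan": [0, 0, 0, -0.146, -30, -1, 0, 0, -31, -1, 0, 0, 0, 0, 50, 0, 0, 0, 50, 0, 0, 0, 50, 0, 0, 0, 50, 0, 0, 0, 20, 0, 0, 0, 0, 0, 0, 0, 0, 0]
}}

```text
time_s: 17.0
ee_pos: [0.4931, 0.254, 0.0564]
eef_rot: [3.141, 0.0, 2.432]
force: [0.3, 0.6, 0.3]
grip_width: 0.0938
grip_force: 0.0
```

Request:
{"name": "apply_moves", "arguments": {
  "plan": [0.5, 0, 25, 0, 0, 0, 18, 0, 0, 0, 0, 0, 0, 0, 0, 0]
}}

```text
time_s: 17.4
ee_pos: [0.4932, 0.2544, 0.0143]
eef_rot: [3.14, 0.001, 2.433]
force: [0.6, 0.7, 0.6]
grip_width: 0.0939
grip_force: 0.0
```

Request:
{"name": "apply_moves", "arguments": {
  "plan": [0, 0, 0, 0, 0, 0, 0, 0, 0, 0, 0, 0, 0, 0, 0, 0, 0, 0, 0, 0, 0, 0, 0, 0, 0, 0, 0, 0, 0, 0, 0, 0, 0, 0, 0, 0, 0, 0, 0, 0],
  "hand": -1,
  "squeeze": 40
}}

```text
time_s: 18.4
ee_pos: [0.4923, 0.254, 0.0124]
eef_rot: [3.142, -0.0, 2.434]
force: [-0.0, 0.4, 0.2]
grip_width: 0.0439
grip_force: 40.0
```

Request:
{"name": "apply_moves", "arguments": {
  "plan": [0, 0, -10, 0, 0, 0, -40, 0, 0, 0, -50, 0, 0, 0, -50, 0, 0, 0, -10, 0, 0, 0, 0, 0, 0, 0, 0, 0]
}}

```text
time_s: 19.1
ee_pos: [0.4914, 0.2536, 0.1705]
eef_rot: [-3.139, -0.001, 2.434]
force: [-0.0, 0.6, -6.2]
grip_width: 0.0439
grip_force: 40.0
```

Request:
{"name": "apply_moves", "arguments": {
  "plan": [-17, -13, 0, 0, -34, -26, 0, 0, -34, -26, 0, 0, -34, -26, 0, 0, -34, -26, 0, 0, -34, -26, 0, 0, -34, -26, 0, 0, -34, -26, 0, 0, -34, -26, 0, 0, -34, -26, 0, 0, -17, -13, 0, 0]
}}

```text
time_s: 20.2
ee_pos: [0.5808, -0.1675, 0.1693]
eef_rot: [-3.14, -0.004, 2.432]
force: [-0.0, 0.1, -5.2]
grip_width: 0.0433
grip_force: 40.0
```

Request:
{"name": "apply_moves", "arguments": {
  "plan": [0, 0, 0, 0.1466, 0, 0, 0, 0.1466, 0, 0, 0, 0.1466, 0, 0, 0, 0.1466, 0, 0, 0, 0.1466, 0, 0, 0, 0.1466, 0, 0, 0, 0.1466, 0, 0, 0, 0.1466, 0, 0, 0, 0.1466, 0, 0, 0, 0.1466, 0, 0, 0, 0.1466, 0, 0, 0, 0.1466, 0, 0, 0, 0.1466, 0, 0, 0, 0.1466, 0, 0, 0, 0.1466, 0, 0, 0, 0.1466, 0, 0, 0, 0.1466, 0, 0, 0, 0.1466, 0, 0, 0, 0, 0, 0, 0, 0]
}}

```text
time_s: 22.2
ee_pos: [0.581, -0.1644, 0.1706]
eef_rot: [-3.141, 0.003, -0.201]
force: [0.9, -0.4, -5.0]
grip_width: 0.0436
grip_force: 40.0
```

```bash
python3 - <<'E'
from h import *
from station import monitor,camera
o=monitor.get_obs();print(infix(o["ee_pos"])*1000,o["ee_pos"],o["eef_rot"],o["qpos"].round(2))
c=camera("wrist");cv2.imwrite("pics/w5.png",c["image"][:,:,::-1]);np.savez("w5.npz",**c)
c=dict(np.load("w3.npz"));u,v,P=depth_pts(c)
for n,t,lo,hi in(("pin",(.5683,-.2246),.077,.084),("shaft",(.5805,-.1659),.091,.097)):
    q=(np.hypot(P[:,0]-t[0],P[:,1]-t[1])<.02)&(P[:,2]>lo)&(P[:,2]<hi);print(n,q.sum(),P[q].mean(0).round(4))
E
```

```text
[[  0.25035544 -43.48088753]] [ 0.58102793 -0.16442828  0.17061875] [-3.14118639e+00  2.94136986e-03 -2.00504133e-01] [-0.34  0.45  1.4   0.    1.3   1.43]
pin 35 [ 0.5674 -0.2241  0.0785]
shaft 186 [ 0.5796 -0.1655  0.0926]
```

View pics/w5.png

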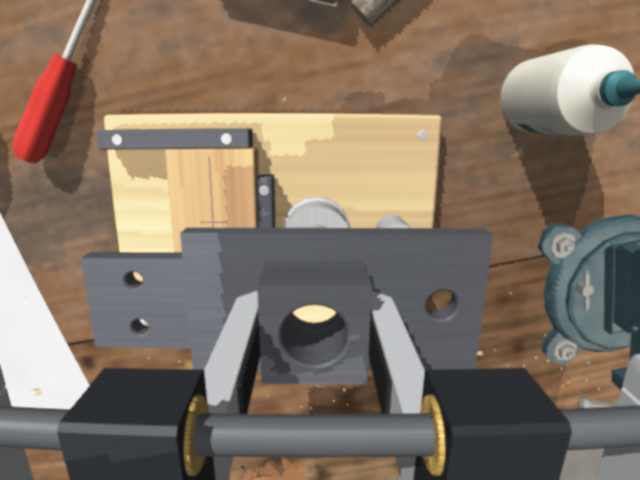

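The template hangs level over the fixture, with the bore at (314,337), pin hole (441,304) and nose at the left over the blank. I'll measure how it sits in the grip.

```bash
python3 - <<'E'
from h import *
c=dict(np.load("w5.npz"));u,v,P=depth_pts(c)
V=cv2.cvtColor(c["image"],cv2.COLOR_RGB2HSV)[v,u]
for lo,hi,box in((.155,.180,(80,228,495,350)),(.19,.205,(255,260,375,385))):
    q=(P[:,2]>lo)&(P[:,2]<hi)&(u>box[0])&(u<box[2])&(v>box[1])&(v<box[3]);A=np.c_[P[q][:,:2]-[.58,-.165],np.ones(q.sum())]
    zz=np.median(P[q][:,2]);s=np.linalg.lstsq(A,P[q][:,2],rcond=None)[0];print(q.sum(),"z",zz,"tilt/plane",s)
    m=np.zeros((480,640),np.uint8);m[v[q],u[q]]=255
    cs,hh=cv2.findContours(m,cv2.RETR_CCOMP,cv2.CHAIN_APPROX_NONE)
    for i,x in enumerate(cs):
        if hh[0][i][3]>=0 and cv2.contourArea(x)>60:
            p=ray(c,x.astype(float),zz)[:,:2].astype(np.float32)
            (ce,r)=cv2.minEnclosingCircle(p*1000);print(x[:,0].mean(0),ce,r)
    # back edge of plate (top edge in image)
    if lo<.18:
        e=[(uu,v[q][u[q]==uu].min()) for uu in range(200,480,4)];p=ray(c,e,zz);k=np.polyfit(p[:,1],p[:,0],1)
        print("edge yaw",-np.arctan(k[0]),"edge dist x", (p[:,:2].mean(0)))
E
```

```text
34267 z 0.16680196973886185 tilt/plane [-0.01496896 -0.00025212  0.16706751]
[438.47058824 299.67647059] (573.481201171875, -221.88795471191406) 6.817409038543701
[137.96153846 276.03846154] (612.1978759765625, -87.41915893554688) 3.013554573059082
edge yaw -0.20039725893120813 edge dist x [ 0.61589998 -0.1823316 ]
9336 z 0.1967401380014231 tilt/plane [-0.0133456   0.00118039  0.19650144]
[313.71098266 331.90751445] (584.8750610351562, -165.1185760498047) 13.1201753616333
```

```bash
python3 - <<'E'
from h import *
c=dict(np.load("w5.npz"));u,v,P=depth_pts(c)
zp=P[:,2]+.0142*(P[:,0]-.58)
for z0,box in((.1669,(80,228,495,350)),(.1965,(255,260,375,385))):
    q=(abs(zp-z0)<.0015)&(u>box[0])&(u<box[2])&(v>box[1])&(v<box[3])
    m=np.zeros((480,640),np.uint8);m[v[q],u[q]]=255
    cs,hh=cv2.findContours(m,cv2.RETR_CCOMP,cv2.CHAIN_APPROX_NONE)
    for i,x in enumerate(cs):
        if hh[0][i][3]>=0 and cv2.contourArea(x)>60:
            p=ray(c,x.astype(float),z0)[:,:2].astype(np.float32);(ce,r)=cv2.minEnclosingCircle(p*1000);print(x[:,0].mean(0),ce,r)
    if z0<.18:
        e=[(uu,v[q][u[q]==uu].min()) for uu in range(200,480,4)];p=ray(c,e,z0);k=np.polyfit(p[:,1],p[:,0],1)
        print("edge yaw",-np.arctan(k[0]),p.mean(0)[:2]-.035*np.array([.98,-.199]))
E
```

```text
[140.08888889 325.95555556] (587.7276000976562, -80.57815551757812) 4.2604451179504395
[441.94059406 304.84158416] (570.5101318359375, -223.2194061279297) 8.288686752319336
[134.34 279.26] (611.2653198242188, -85.35655975341797) 4.447580337524414
edge yaw -0.20393330663588113 [ 0.58014902 -0.17509692]
[313.9947644  335.32460733] (582.7645874023438, -164.6182861328125) 13.870657920837402
```

```bash
python3 - <<'E'
from h import *
for f in("w5","w2","w3","w1"):
    c=dict(np.load(f+".npz"));u,v,P=depth_pts(c);F=infix(P)*1000
    m=lambda a:a.sum()>20
    q=(P[:,2]>.0145)&(P[:,2]<.0205)&(F[:,0]>70)&(F[:,0]<110)&(F[:,1]>-110)&(F[:,1]<-40)
    if m(q): print(f,"back edge x",np.median([F[q][:,0][(abs(F[q][:,1]-y)<2)].max() for y in range(-100,-50,10)]))
    q=(P[:,2]>.0145)&(P[:,2]<.0205)&(F[:,1]<-100)&(F[:,1]>-160)&(F[:,0]>20)&(F[:,0]<80)
    if m(q): print(f,"right edge y",np.median([F[q][:,1][(abs(F[q][:,0]-y)<2)].min() for y in range(30,80,10) if (abs(F[q][:,0]-y)<2).any()]))
    q=(P[:,2]>.0360)&(P[:,2]<.0400)&(F[:,0]>55)&(F[:,0]<95)&(F[:,1]>20)&(F[:,1]<110)
    if m(q): print(f,"fence x",F[q][:,0].mean(),"y",F[q][:,1].mean())
E
```

```text
w5 back edge x 89.16317768126657
w5 right edge y -139.64916819498467
w5 fence x 71.87857319179689 y 64.33668906658353
w2 right edge y -139.5918135816123
w3 back edge x 88.29305161093416
w3 right edge y -139.56562197085816
w3 fence x 71.84257687149305 y 66.10498838575181
w1 back edge x 88.62441867491395
w1 right edge y -138.47157931467675
w1 fence x 71.65619404773282 y 65.39145818051882
```

Request:
{"name": "apply_moves", "arguments": {
  "plan": [-1, 1.7, 20, 0.004, 0, 0, 20, 0, 0, 0, 17, 0, 0, 0, 0, 0, 0, 0, 0, 0]
}}

```text
time_s: 22.75
ee_pos: [0.5803, -0.1661, 0.1156]
eef_rot: [-3.142, 0.0, -0.207]
force: [0.8, 0.3, -5.1]
grip_width: 0.0443
grip_force: 40.0
```

```bash
python3 - <<'E'
from h import *
from station import monitor,camera
o=monitor.get_obs();print(infix(o["ee_pos"])*1000,o["ee_pos"],o["eef_rot"])
c=camera("wrist");np.savez("w6.npz",**c);cv2.imwrite("pics/w6.png",cv2.resize(c["image"][220:400,230:500,::-1],None,fx=2.5,fy=2.5))
E
```

```text
[[ -0.13101344 -45.23025708]] [ 0.58029974 -0.16606396  0.11560195] [-3.14151591e+00  4.09670737e-04 -2.07272350e-01]
```

View pics/w6.png

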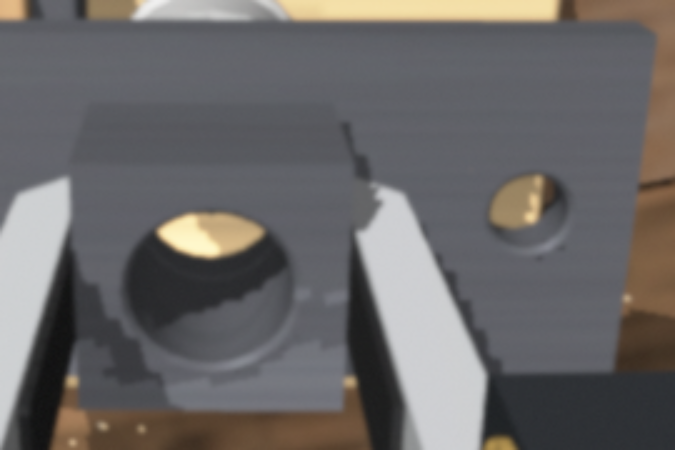

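The through-holes show only the bed behind, at bore (210,235) and pin hole (530,205) in the crop, because the view is too oblique. I'll go by the TCP and descend slowly, watching forces.

Request:
{"name": "apply_moves", "arguments": {
  "plan": [0, 0, 5, 0, 0, 0, 5, 0, 0, 0, 5, 0, 0, 0, 3, 0, 0, 0, 0, 0]
}}

```text
time_s: 23.3
ee_pos: [0.58, -0.166, 0.0969]
eef_rot: [-3.141, 0.001, -0.209]
force: [-0.2, -0.6, -5.3]
grip_width: 0.0438
grip_force: 40.0
```

Request:
{"name": "apply_moves", "arguments": {
  "plan": [0, 0, 3, 0, 0, 0, 3, 0, 0, 0, 3, 0, 0, 0, 0, 0]
}}

```text
time_s: 23.7
ee_pos: [0.5801, -0.166, 0.0879]
eef_rot: [-3.141, 0.001, -0.209]
force: [-0.5, -0.9, -4.6]
grip_width: 0.0437
grip_force: 40.0
```

Request:
{"name": "apply_moves", "arguments": {
  "plan": [0, 0, 3, -0.003, 0, 0, 3, 0, 0, 0, 3, 0, 0, 0, 0, 0]
}}

```text
time_s: 24.1
ee_pos: [0.58, -0.166, 0.0789]
eef_rot: [-3.141, 0.001, -0.206]
force: [0.4, 0.4, -5.2]
grip_width: 0.0436
grip_force: 40.0
```

Request:
{"name": "apply_moves", "arguments": {
  "plan": [0, 0, 3, 0, 0, 0, 3, 0, 0, 0, 3, 0, 0, 0, 2, 0, 0, 0, 2, 0, 0, 0, 0, 0]
}}

```text
time_s: 24.7
ee_pos: [0.5802, -0.166, 0.0661]
eef_rot: [-3.142, 0.0, -0.206]
force: [-0.5, -0.5, -4.9]
grip_width: 0.0438
grip_force: 40.0
```

Request:
{"name": "apply_moves", "arguments": {
  "plan": [0, 0, 2, 0, 0, 0, 2, 0, 0, 0, 1, 0, 0, 0, 1, 0, 0, 0, 0, 0]
}}

```text
time_s: 25.2
ee_pos: [0.5804, -0.1661, 0.0605]
eef_rot: [3.142, -0.0, -0.206]
force: [-0.5, -0.4, -4.5]
grip_width: 0.0435
grip_force: 40.0
```

Request:
{"name": "apply_moves", "arguments": {
  "plan": [0, 0, 0.5, 0, 0, 0, 0.5, 0, 0, 0, 0.5, 0, 0, 0, 0, 0]
}}

```text
time_s: 25.6
ee_pos: [0.5804, -0.1661, 0.0604]
eef_rot: [3.141, -0.001, -0.206]
force: [-8.5, 3.0, 11.6]
grip_width: 0.0437
grip_force: 40.0
```

The template is seated, with +12 N upward. I'll open only partway, because full opening would hit the pin.

Request:
{"name": "apply_moves", "arguments": {
  "plan": [0, 0, 0, 0, 0, 0, 0, 0, 0, 0, 0, 0, 0, 0, 0, 0, 0, 0, 0, 0, 0, 0, 0, 0],
  "hand": 0.25
}}

```text
time_s: 26.2
ee_pos: [0.5803, -0.1661, 0.0589]
eef_rot: [-3.142, 0.0, -0.206]
force: [-0.1, -0.2, 1.1]
grip_width: 0.0588
grip_force: 0.0
```

Request:
{"name": "apply_moves", "arguments": {
  "plan": [0, 0, -5, 0, 0, 0, -10, 0, 0, 0, -30, 0, 0, 0, -50, 0, 0, 0, -50, 0, 0, 0, -50, 0, -45, 0, 0, 0, -45, 0, 0, 0, 0, 0, 0, 0, 0, 0, 0, 0]
}}

```text
time_s: 27.2
ee_pos: [0.4921, -0.1477, 0.2554]
eef_rot: [3.141, -0.002, -0.206]
force: [0.7, 0.2, 0.5]
grip_width: 0.0586
grip_force: 0.0
```

```bash
python3 - <<'E'
from h import *
from station import monitor,camera
o=monitor.get_obs();print(o["ee_pos"],o["force"],o["time_s"])
c=camera("wrist");cv2.imwrite("pics/w7.png",c["image"][:,:,::-1])
u,v,P=depth_pts(c);F=infix(P)*1000;V=cv2.cvtColor(c["image"],cv2.COLOR_RGB2HSV)[v,u]
q=(abs(F[:,0])<38)&(F[:,1]<66)&(F[:,1]>-128)&(P[:,2]>.050)&(P[:,2]<.064);A=np.c_[F[q]/1000,np.ones(q.sum())]
print("plate",P[q][:,2].mean(),np.linalg.lstsq(A,P[q][:,2],rcond=None)[0],F[q].mean(0),fit_rect(P[q]),infix(np.array(fit_rect(P[q])[0])/1000)*1000)
q=(P[:,2]>.041)&(P[:,2]<.046)&(F[:,1]>-5)&(F[:,1]<75)&(F[:,0]<66)&(V[:,1]>70);print("blank visible",F[q].min(0),F[q].max(0),P[q][:,2].mean())
E
```

```text
[ 0.49208496 -0.14769647  0.25543053] [0.68252497 0.2226928  0.47738709] 27.2
plate 0.05670224996277326 [ 0.00011214 -0.00116253  0.05666043] [  1.56136958 -35.82648735] (array([ 584.4, -152.8]), 188.7, 70.1, 'long-axis deg', np.float32(77.97)) [[  1.1943369  -31.41040527]]
blank visible [-44.84627124  -0.92411877] [64.99328963 63.58862089] 0.042711395122734155
```

View pics/w7.png

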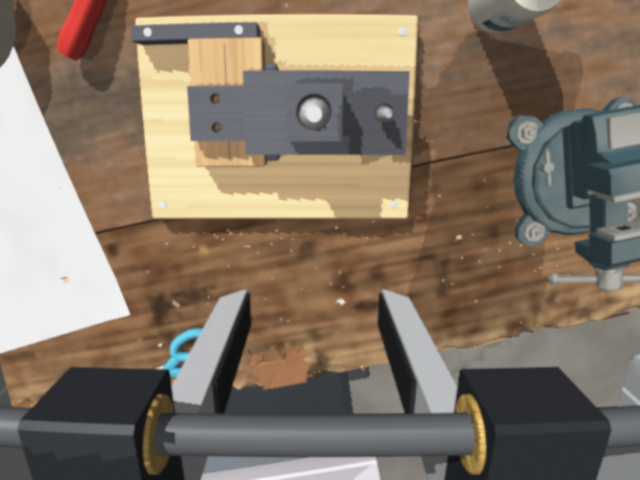

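The shaft shows in the bore at (313,112) and the pin in its hole at (385,112). The plate is level at the right height, and the blank is still in its corner (x -45 to 65, y 0 to 64 mm).

```bash
python3 -c "
from station import ctrl
print(ctrl.hand_in())"
```

```text
the job is handed in; nothing more can be done
None
```

I handed the job in at about 27 s: the blank measures tight against both stops, the template sits level on both shoulders and is released, and the arm is clear; the hand-in gave no verdict.

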